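Load the reagent shuttle and dock it

ROBOT

A 6-joint arm with a two-finger parallel gripper is mounted at the origin on the work surface. World frame = base frame: x ahead of the robot, y to its left, z up, the work surface at z = 0. Lengths are in m, angles in rad, forces in N, time in s.
With the tool pointing down it reaches from about 0.225 to 0.875 m from the base axis. Payload 3.4 kg.
Tool frame: the origin (TCP) lies at the very end of the fingers, on their centre line; the grasp point (between the pads) lies 19 mm behind it; z points along the fingers, y is the line along which they close (so a half turn about z gives the same grasp; the last joint's range is limited). The gripper opens to 85 mm and grips with 20 to 120 N. Pads are 22 mm wide; open, the fingers measure 114 mm over their backs; the gripper's body (76 mm by 85 mm) begins 54 mm behind the grasp point. The pads swing forward as they close: fully open they stand 13 mm farther back than shut.
Start: joints at [1.212, 0.276, 1.505, -0, 1.361, -0.121], TCP at [0.135, 0.559, 0.231] pointing down, gripper open.
Joint ranges: [-2.89, 2.89], [-0.75, 2.08], [0.22, 2.7], [-1.18, 4.32], [0.11, 2.71], [-2.7, 2.7]. Speed limits (rad/s): [2.57, 2.57, 3.14, 3.14, 3.14, 3.14].

INTERFACE

Orientations are given as a unit quaternion [w, x, y, z].
In Python, from rig import readout, vision, manip gives the robot as it stands.
- The arm moves only by the shell command python3 -m handwheel 'ROWS' [FORCE]. ROWS is JSON, a list of rows, each a list of 3 entries, a list of its own where there are three numbers: the shift along the tool's x, y, z in mm, then the turn, a rotation vector about the tool's x, y, z in units of 6 degrees (1.0 is 6 degrees), then the closure, from -1 (fully open) to 1 (shut), so that 0 is half open. A call has 1 to 20 rows; each row shifts and turns the commanded pose from where the row before left it, along the tool's axes as they then stand; what a row does not reach is not made up. A row lasts 1/8 s, in which the tool goes at most 62.5 mm and 10.7 degrees, less where a joint would pass 70% of its speed; a pose out of reach is approached as far as the arm can. A call is refused whole if a number of a shift passes 62.5 or a number of a turn 1, either way. A call with a gripper value outside its range is refused whole. The fingers move at their own pace and stop on an object; FORCE is the grip in N (left out, the last holds). Time passes only in rows, so rows that do not move let the fingers close. It gives the time, the measured TCP pose, the force, the opening and the grip force at its end, in the units of the state.
- readout.get_state(): the state, without advancing time (a new reading comes with each control period).
- vision.get_image(name): name is "side" or "top" or "wrist"; returns the picture (384x512x3 uint8, blue, green, red); there is no depth.
- vision.camera_params(name): a dict with "intrinsics" (3x3 intrinsics, pixels), "dist" ([k1, k2, p1, p2, k3] as OpenCV has them; the pictures are not rectified), "rvec" (rotation vector, rad) and "tvec" (3), from world to camera coordinates, as OpenCV has them; the wrist camera has in their place "hand_eye" (4x4, takes a point from camera to tool coordinates, whose origin is the TCP and whose axes are the flange's). Camera axes: x right, y down, z forward; pixel columns grow to the right and rows downward; lengths in m; the calibration is good to about 2 mm. A picture is of the moment at which its call begins: read the wrist's pose just before it. camera_params takes no time and is no camera call.
- manip.sign_off(): hands the job in; it is judged then, once.
The state is a dict: "clock": time; "qpos": joint angles; "qd": joint speeds; "effort": joint torques, N m; "position": TCP position; "ee_rot": TCP orientation; "contact_force": force on the tool from outside, world axes, zero at the start; "moment": the same for the moment, N m; "width": finger opening in m; "gripper_force": force on a finger pad.
Only numpy, scipy, OpenCV 4.12 (cv2) and the standard library are available. Lean on these libraries where they do the work, as an engineer would, in place of code of your own. Each camera call takes 0.05 s, during which the arm holds its last target. There are 200 camera calls.

TASK

Load the three white reagent cartridges into the pocket of the loading shuttle: they interlock and fit in only one way round the pocket's fixed block, each lying flat on the pocket floor. When all three are in, push the shuttle by its grey tab fully home against the dock, with the cartridges still seated. Keep the cartridges upright, set them down rather than drop or ram them, and leave the other things on the bench where they are.

Things in the scene. Friction and masses are not known exactly. Their poses are not given: they have to be found in the camera images.
- hook_cartridge: White plastic cartridge 40 mm high; footprint in 40 mm squares, true outline 1.25 mm inside these edges, lowest 8 mm tapering in by 3 mm. Grip fin on top: 18 mm thick, 40 long, 35 high (top at 75). Origin: underside, below the fin's centre; z up. L-shaped (hook): a bar spanning x -70 to 50, y -30 to 10 mm, plus a square x 10 to 50, y 10 to 50 mm. Fin along x. About 0.22 kg.
- tee_cartridge: White plastic cartridge 40 mm high; footprint in 40 mm squares, true outline 1.25 mm inside these edges, lowest 8 mm tapering in by 3 mm. Grip fin on top: 18 mm thick, 40 long, 35 high (top at 75). Origin: underside, below the fin's centre; z up. T-shaped: a bar spanning x -60 to 60, y -30 to 10 mm, plus a square stem x -20 to 20, y 10 to 50 mm. Fin along y (along the stem). About 0.22 kg.
- corner_cartridge: White plastic cartridge 40 mm high; footprint in 40 mm squares, true outline 1.25 mm inside these edges, lowest 8 mm tapering in by 3 mm. Grip fin on top: 18 mm thick, 40 long, 35 high (top at 75). Origin: underside, below the fin's centre; z up. Small corner-shaped: squares x -30 to 10, y -30 to 10 mm; x 10 to 50, y -30 to 10 mm; and x -30 to 10, y 10 to 50 mm. Fin along x. About 0.17 kg.
- hook_tip (a point): Point on the underside of the hook cartridge's projecting square, at (30, 40, 0) mm in its frame.
- tee_tip (a point): Point on the underside of the tee cartridge's stem, at (0, 40, 0) mm in its frame.
- corner_tip (a point): Point on the underside of the corner cartridge's +y arm, at (-10, 30, 0) mm in its frame.
- pocket (a point): Centre of the floor of the shuttle's aluminium pocket, 24 mm above the bench, moving with it; x along the slide to the dock, z up. Inside 122 (x) by 162 mm (y): 3 by 4 squares of 40 mm, 1 mm spare at each wall; walls 22 mm high, 8 thick. A fixed block 36 x 36 x 22 mm at (0, -20) mm fills one square; the cartridges, none upside down, fill the other eleven in one way only.
- push_tab (a point): Middle of the top edge of the front face of the shuttle's grey upright push tab, on the robot's side, 74 mm above the bench, at (-89, 0, 50) mm in the pocket's frame, same axes. The tab is 60 mm wide (y), 10 thick, 56 high; in front of it is only the 10 mm high base plate.
- shuttle (a joint): Travel of the shuttle towards the dock along the pocket's +x, m: 0 fully out, 0.12 fully home against its stop. It slides with about 4 N of friction (plus 8 N per m/s) and stays where it is left. It starts between 0 and 0.03.
- station: The fixed loading station: a grey base plate 400 x 165 mm with two rails and, at its far end, a white dock head 115 x 175 mm, 70 mm high. Origin on the bench under the pocket's centre when the shuttle is fully out; x along the slide. The dock head starts 195 mm from it.
- tip_box: Bystander: closed grey pipette-tip box with a clear lid, 118 x 82 mm, 61 mm high. Origin under its centre.
- media_bottle: Bystander: amber bottle with an orange cap, 64 mm wide, 100 mm high. Origin under its centre.
- beaker: Bystander: clear beaker, 72 mm wide, 85 mm high. Origin under its centre.
- dish_stack: Bystander: two stacked clear dishes, 58 mm wide, 28 mm high. Origin under its centre.
- jar: Bystander: white lidded jar, 52 mm wide, 70 mm high. Origin under its centre.
- timer: Bystander: flat white bench timer, 62 x 55 x 20 mm. Origin under its centre.
Not all that is in view belongs to the job. Leave any blue or pink look-alike of the corner_cartridge alone.

How it is judged:
On the way:
1. all three cartridges are in their places, with the shuttle not yet docked (x of hook_cartridge in the frame of pocket between 0.004 and 0.016 m and y of hook_cartridge in the frame of pocket between -0.056 and -0.044 m and x of hook_tip in the frame of pocket between 0.032 and 0.048 m and y of hook_tip in the frame of pocket between -0.018 and -0.002 m and z of each of hook_cartridge, tee_cartridge, corner_cartridge in the frame of pocket below 0.004 m and angle between each of hook_cartridge, tee_cartridge, corner_cartridge's own z axis and vertical below 0.06 rad and x of tee_cartridge in the frame of pocket between -0.036 and -0.024 m and y of tee_cartridge in the frame of pocket between 0.014 and 0.026 m and x of tee_tip in the frame of pocket between 0.002 and 0.018 m and y of tee_tip in the frame of pocket between 0.012 and 0.028 m and x of corner_cartridge in the frame of pocket between 0.024 and 0.036 m and y of corner_cartridge in the frame of pocket between 0.044 and 0.056 m and x of corner_tip in the frame of pocket between 0.032 and 0.048 m and y of corner_tip in the frame of pocket between 0.012 and 0.028 m and value of joint shuttle below 0.1 m), for 0.2 s.
At the end, for the whole second after the job is handed in: Each cartridge lies flat on the pocket floor (underside within 4 mm of it, tilt under 0.06 rad) within 6 mm of its only fitting place and the right way round (its tip within 8 mm), released and at rest, and the shuttle is home (joint above 0.116 of 0.12) (x of hook_cartridge in the frame of pocket between 0.004 and 0.016 m and y of hook_cartridge in the frame of pocket between -0.056 and -0.044 m and x of hook_tip in the frame of pocket between 0.032 and 0.048 m and y of hook_tip in the frame of pocket between -0.018 and -0.002 m and z of each of hook_cartridge, tee_cartridge, corner_cartridge in the frame of pocket below 0.004 m and angle between each of hook_cartridge, tee_cartridge, corner_cartridge's own z axis and vertical below 0.06 rad and x of tee_cartridge in the frame of pocket between -0.036 and -0.024 m and y of tee_cartridge in the frame of pocket between 0.014 and 0.026 m and x of tee_tip in the frame of pocket between 0.002 and 0.018 m and y of tee_tip in the frame of pocket between 0.012 and 0.028 m and x of corner_cartridge in the frame of pocket between 0.024 and 0.036 m and y of corner_cartridge in the frame of pocket between 0.044 and 0.056 m and x of corner_tip in the frame of pocket between 0.032 and 0.048 m and y of corner_tip in the frame of pocket between 0.012 and 0.028 m and value of joint shuttle above 0.116 m and contact force between the fingers and hook_cartridge below 0.2 N and contact force between the fingers and tee_cartridge below 0.2 N and contact force between the fingers and corner_cartridge below 0.2 N and linear speed of each of hook_cartridge, tee_cartridge, corner_cartridge below 0.02 m/s); the robot touches nothing.
It fails at once if a cartridge is tipped more than 35 degrees (angle between any of hook_cartridge, tee_cartridge, corner_cartridge's own z axis and vertical above 0.61 rad).
It fails at once if a cartridge is dropped (falls free at over 0.7 m/s, about 25 mm) ((linear speed of hook_cartridge above 0.7 m/s and contact force between the fingers and hook_cartridge below 0.1 N) or (linear speed of tee_cartridge above 0.7 m/s and contact force between the fingers and tee_cartridge below 0.1 N) or (linear speed of corner_cartridge above 0.7 m/s and contact force between the fingers and corner_cartridge below 0.1 N)).
It fails at once if a cartridge is rammed into the station (over 80 N) (contact force between any of hook_cartridge, tee_cartridge, corner_cartridge and station above 80 N).
It fails at once if a bystander is moved more than 40 mm (distance of any of tip_box, media_bottle, beaker, dish_stack, jar, timer from where it was at the start of the episode above 0.04 m).
It also fails if it takes over 72 s, if anything falls off the work surface, if the arm or the gripper's body presses on something with over 40 N, if the wrist force passes 120 N, or if a joint passes its speed limit or range.

## Working session

There is one attempt and no reset: what is moved stays moved. The work goes in short steps, Python scripts to look and compute and a shell command to move; the robot and the scene stay as the last step left them, time stands still between calls to the robot, and variables do not carry over. Pictures are saved under pics/ and viewed, at most 10 in all, crops included, and the job is handed in when it is done.

```bash
ls; mkdir -p pics
python3 - <<'E'
from rig import readout, vision, manip
import cv2,numpy as np
s=readout.get_state();print(s)
for n in("top","side"):
    cv2.imwrite(f"pics/{n}0.png",vision.get_image(n)); print(n,vision.camera_params(n))
print(vision.camera_params("wrist"))
E
```

```text
pics
{'clock': 0.0, 'qpos': array([ 1.21200839e+00,  2.76610073e-01,  1.50616165e+00, -1.89006595e-05,
        1.36070250e+00, -1.20975924e-01]), 'qd': array([ 0.0016367 , -0.00042306,  0.00117839,  0.00043099, -0.00097829,
        0.00121259]), 'effort': array([ 8.31664397e-05, -4.16775620e+01, -2.45816481e+01,  6.81533652e-05,
        1.10006603e-02,  2.11638664e-06]), 'position': array([0.13526277, 0.55830478, 0.23041976]), 'ee_rot': array([-2.14542266e-04,  1.18623991e-01,  9.92938802e-01, -9.16038679e-04]), 'contact_force': array([ 0.09772266, -0.16873628,  0.75926062]), 'moment': array([-0.00202198, -0.08132166, -0.07098382]), 'gripper_force': 0.0, 'width': 0.08570454311954857}
top {'intrinsics': array([[383.13124555,   0.        , 257.2104043 ],
       [  0.        , 383.13124555, 187.54965022],
       [  0.        ,   0.        ,   1.        ]]), 'dist': array([-0.01270327,  0.        ,  0.        ,  0.        ,  0.        ]), 'rvec': array([ 2.12349092, -2.16475221,  0.17734663]), 'tvec': array([-0.01617282,  0.53776314,  1.28564185])}
side {'intrinsics': array([[386.3596691
[... 230 characters left out ...]
.21126196, -0.44585997,  0.21432968]), 'tvec': array([-0.48447324,  0.1755493 ,  0.90647488])}
{'intrinsics': array([[289.31072323,   0.        , 253.64299665],
       [  0.        , 289.31072323, 189.9536642 ],
       [  0.        ,   0.        ,   1.        ]]), 'dist': array([-0.06492647,  0.        ,  0.        ,  0.        ,  0.        ]), 'hand_eye': array([[ 2.14130932e-04, -9.51948408e-01, -3.06258359e-01,
         7.75016619e-02],
       [ 9.99999338e-01, -1.42404426e-04,  1.14182175e-03,
        -2.43147802e-03],
       [-1.13056795e-03, -3.06258401e-01,  9.51947747e-01,
        -1.43867255e-01],
       [ 0.00000000e+00,  0.00000000e+00,  0.00000000e+00,
         1.00000000e+00]])}
```

View pics/top0.png

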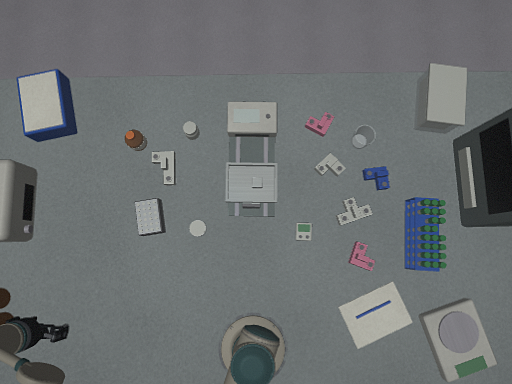

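View pics/side0.png

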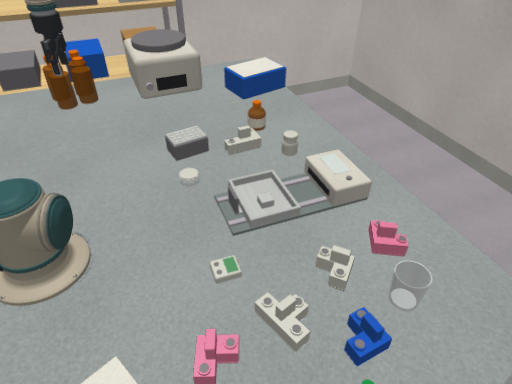

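The top view shows the base at the bottom, the shuttle at about (251,185), the hook at (165,167), the tee at (355,211), and the white corner at (330,164). The other corner-shaped parts are pink at (320,124) and (361,256) and blue at (376,178). The white one fits the description, so I'll confirm it in an enlarged crop.

Run:
```python
import cv2
im=cv2.imread("pics/top0.png")
a=cv2.resize(im[145:230,140:285],None,fx=5.5,fy=5.5,interpolation=cv2.INTER_CUBIC)[:, :800]
cv2.imwrite("pics/c1.png",a[:600])
a=cv2.resize(im[145:230,300:390],None,fx=7,fy=7,interpolation=cv2.INTER_CUBIC)
cv2.imwrite("pics/c2.png",a[:595])
```

```text
(no output)
```

View pics/c2.png

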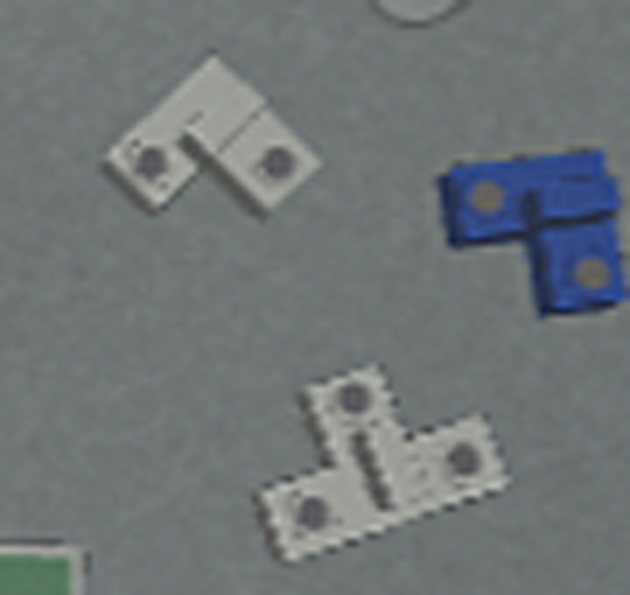

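View pics/c1.png

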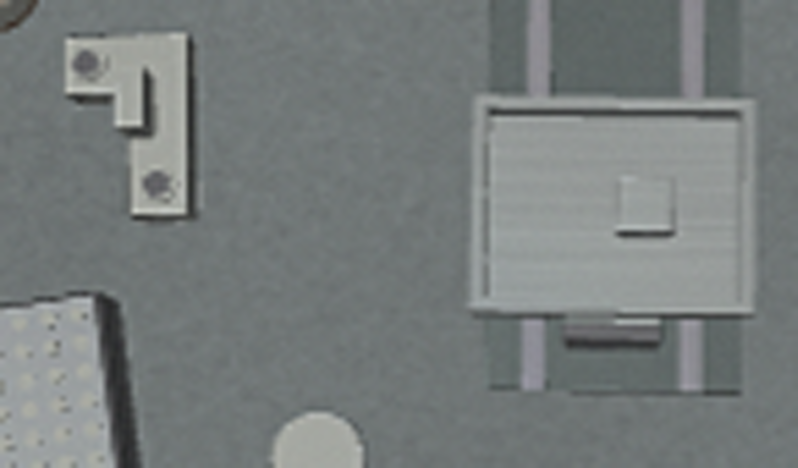

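The crop confirms the white corner: its discs are at (151,162) and (280,162) in the crop, the tee is below it, and the blue look-alike is to the right. The hook's discs are at (86,62) and (157,184), and the pocket rim's corners run from about (473,98) to (755,316) in the other crop. Next I'll fit rough poses from these.

```bash
cat > h.py <<'E'
import numpy as np,cv2
from scipy.optimize import least_squares
from scipy.spatial.transform import Rotation as R
from rig import readout,vision
def cam(name,st=None):
    c=vision.camera_params(name); 
    if name!="wrist": return c["intrinsics"],c["dist"],c["rvec"],c["tvec"]
    w,x,y,z=st["ee_rot"]; T=np.eye(4); T[:3,:3]=R.from_quat([x,y,z,w]).as_matrix(); T[:3,3]=st["position"]
    C=np.linalg.inv(T@c["hand_eye"]); return c["intrinsics"],c["dist"],R.from_matrix(C[:3,:3]).as_rotvec(),C[:3,3]
def place(P,p,z0=0):
    c,s=np.cos(p[2]),np.sin(p[2]); P=np.asarray(P,float)
    return np.c_[c*P[:,0]-s*P[:,1]+p[0],s*P[:,0]+c*P[:,1]+p[1],P[:,2]+z0]
def proj(C,W): return cv2.projectPoints(np.asarray(W,float),C[2],C[3],C[0],C[1])[0].reshape(-1,2)
def fit(C,P,px,p0,z0=0):
    P=np.asarray(P)/1000.
    r=least_squares(lambda p:(proj(C,place(P,p,z0))-px).ravel(),p0,x_scale=[.01,.01,.1],loss="soft_l1")
    return r.x,np.sqrt(2*r.cost/len(P)*1)
E
python3 - <<'E'
from h import *
C=cam("top")
u=lambda a,f,o:(np.array(a,float)+.5)/f-.5+o
P={"hook":([[30,30,40],[-50,-10,40]],u([[86,62],[157,184]],5.5,[140,145]),0),
"tee":([[40,-10,40],[-40,-10,40],[0,30,40]],u([[464,460],[313,512],[355,397]],7,[300,145]),0),
"corner":([[30,-10,40],[-10,30,40]],u([[151,162],[280,162]],7,[300,145]),0),
"pocket":([[69,89,22],[69,-89,22],[-69,-89,22],[-69,89,22]],u([[473,98],[755,98],[755,315],[470,314]],5.5,[140,145]),.024)}
for k,(a,b,z) in P.items():
    best=min((fit(C,a,b,[.5,0,t],z) for t in(0,1.5,3,-1.5)),key=lambda r:r[1]); print(k,best)
E
```

```text
hook (array([0.62760352, 0.29682229, 0.06452333]), np.float64(0.44274671569254137))
tee (array([ 0.45027546, -0.35806204, -1.25791286]), np.float64(0.8143899497286635))
corner (array([ 0.61743547, -0.28469718, -3.94783232]), np.float64(1.0365862815751756))
pocket (array([ 0.55682815, -0.00571409, -0.02181334]), np.float64(0.13702506368517353))
```

```bash
python3 -m handwheel '[[[0,0,0],[0,0,-0.96],-1],[[0,0,0],[0,0,-0.96],-1],[[0,0,0],[0,0,-0.96],-1],[[-47.4,-29.2,0],[0,0,0],-1],[[-47.4,-29.2,0],[0,0,0],-1],[[-47.4,-29.2,0],[0,0,0],-1],[[-47.4,-29.2,0],[0,0,0],-1],[[-47.4,-29.2,0],[0,0,0],-1],[[-47.4,-29.2,0],[0,0,0],-1],[[-47.4,-29.2,0],[0,0,0],-1],[[-47.4,-29.2,0],[0,0,0],-1],[[-47.4,-29.2,0],[0,0,0],-1],[[-47.4,-29.2,0],[0,0,0],-1],[[0,0,0],[0,0,0],-1],[[0,0,0],[0,0,0],-1]]' 40
python3 - <<'E'
from h import *
st=readout.get_state(); im=vision.get_image("wrist"); cv2.imwrite("pics/w1.png",im)
import pickle; pickle.dump(st,open("w1.pkl","wb"))
C=cam("wrist",st)
for k,p,z in(("hook",[.6276,.2968,.0645],.04),("pocket",[.5568,-.0057,-.0218],.046)): print(k,proj(C,[[p[0],p[1],z]]))
E
```

```text
clock: 1.98
position: [0.6265, 0.2975, 0.2304]
ee_rot: [-0.001, -0.032, 1.0, 0.0]
contact_force: [0.7, -0.1, -0.3]
width: 0.0855
gripper_force: 0.0
hook [[254.80340785 167.48854912]]
pocket [[-4.60087963 93.80194058]]
```

View pics/w1.png

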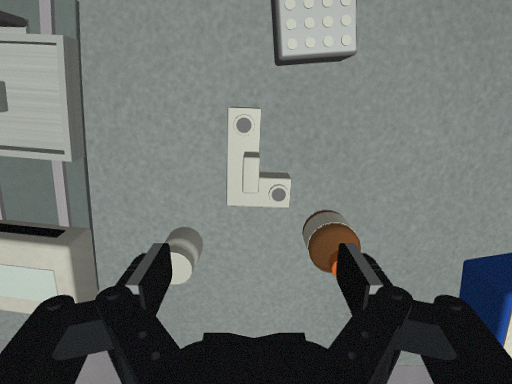

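The wrist view shows the hook with its bar from (245,108) to (228,206), discs at (244,125) and (279,194), and the fin at about (251,172). The jar and bottle are clear of the grasp. I'll fit the pose by silhouette.

```bash
cat >> h.py <<'E'
from scipy.optimize import minimize
e=1.25
SH={"hook":([[-70+e,-30+e,50-e,10-e],[10+e,-30+e,50-e,50-e]],(20,9)),
"tee":([[-60+e,-30+e,60-e,10-e],[-20+e,-30+e,20-e,50-e]],(9,20)),
"corner":([[-30+e,-30+e,50-e,10-e],[-30+e,-30+e,10-e,50-e]],(20,9))}
def boxes(k,full):
    B=[(b,(8 if full else 40),40) for b in SH[k][0]]; a,b=SH[k][1]
    return B+[([-a,-b,a,b],40,75)]
S=4
def render(C,k,p,shape,full,z0=0):
    m=np.zeros((shape[0]*S,shape[1]*S),np.uint8)
    for (x0,y0,x1,y1),za,zb in boxes(k,full):
        P=np.array([[x,y,z] for x in(x0,x1) for y in(y0,y1) for z in(za,zb)])/1000.
        q=proj(C,place(P,p,z0)); h=cv2.convexHull(((q+.5)*S-.5).astype(np.float32))
        cv2.fillConvexPoly(m,np.round(h*16).astype(np.int32),255,shift=4)
    return cv2.resize(m,(shape[1],shape[0]),interpolation=cv2.INTER_AREA)/255.
def silfit(C,im,k,p0,full=False,z0=0,rad=75,thr=None):
    c=proj(C,[[p0[0],p0[1],z0+.04]])[0]; H,W=im.shape[:2]
    g=im.astype(float).min(2); yy,xx=np.mgrid[:H,:W]; roi=(np.hypot(xx-c[0],yy-c[1])<rad)
    bg=np.median(g[roi]); fg=np.percentile(g[roi],97); 
    lo=(bg+fg)/2 if thr is None else thr
    m=((g>lo)&roi).astype(np.uint8)
    n,l,s,_=cv2.connectedComponentsWithStats(m); i=1+np.argmax(s[1:,4]); 
    ct,_=cv2.findContours((l==i).astype(np.uint8),cv2.RETR_EXTERNAL,cv2.CHAIN_APPROX_NONE)
    m=np.zeros((H,W),np.uint8); cv2.drawContours(m,ct,-1,1,-1); m=m.astype(float)
    def f(v):
        r=render(C,k,[v[0]/100,v[1]/100,v[2]/10],(H,W),full,z0); return 1-np.minimum(r,m).sum()/np.maximum(r,m).sum()
    x=np.array([p0[0]*100,p0[1]*100,p0[2]*10])
    for d in(.7,.2): x=minimize(f,x,method="Nelder-Mead",options=dict(initial_simplex=np.vstack([x]+[x+d*v for v in np.eye(3)]),xatol=.003,fatol=1e-4)).x
    return np.array([x[0]/100,x[1]/100,x[2]/10]),1-f(x),m
E
python3 - <<'E'
from h import *
import pickle
st=pickle.load(open("w1.pkl","rb"));im=cv2.imread("pics/w1.png");C=cam("wrist",st)
for full in(0,1):
  for thr in (None,150):
    p,i,m=silfit(C,im,"hook",[.6276,.2968,.0645],full,thr=thr);print(p,i)
print(st["position"],st["ee_rot"])
E
```

```text
[0.62821083 0.29225423 0.02554931] 0.9070054910165388
[0.62846052 0.29212255 0.02327375] 0.9272917791494141
[0.62919421 0.29233322 0.02983447] 0.862150523019474
[0.62918102 0.29222184 0.02582141] 0.8819064070857229
[0.62654172 0.29754482 0.23040969] [-1.12944132e-03 -3.15873659e-02  9.99500355e-01  4.84567263e-05]
```

Run:
```python
from h import *
import pickle
st=pickle.load(open("w1.pkl","rb"));im=cv2.imread("pics/w1.png");C=cam("wrist",st)
p,i,m=silfit(C,im,"hook",[.6276,.2968,.0645],0,thr=150)
f=5;a=cv2.resize(im[95:215,190:320],None,fx=f,fy=f,interpolation=cv2.INTER_CUBIC)
b=a.copy()
for (x0,y0,x1,y1),za,zb in boxes("hook",0):
  for z in (za,zb):
    q=proj(C,place(np.array([[x0,y0,z],[x1,y0,z],[x1,y1,z],[x0,y1,z]])/1000,p)); q=((q-[190,95]+.5)*f-.5).astype(int); cv2.polylines(a,[q],True,(0,0,255),1)
cm=cv2.resize(m[95:215,190:320],None,fx=f,fy=f); ct,_=cv2.findContours((cm>.5).astype(np.uint8),0,1); cv2.drawContours(a,ct,-1,(0,200,0),1)
cv2.imwrite("pics/o1.png",a)
```

```text
(no output)
```

View pics/o1.png

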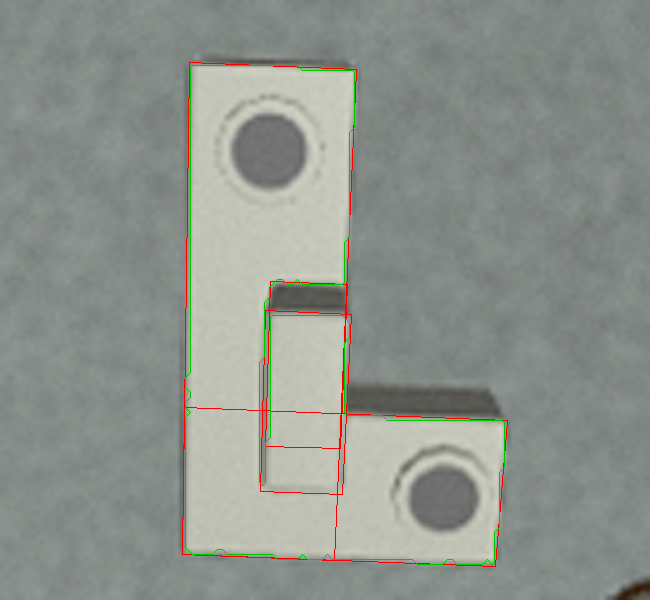

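The fit overlays exactly: the hook is at (0.6285, 0.2921), yaw 0.023. I'll survey the pocket with the same camera before picking.

```bash
python3 -m handwheel '[[[14.8,-49.7,0],[0,0,0],-1],[[14.8,-49.7,0],[0,0,0],-1],[[14.8,-49.7,0],[0,0,0],-1],[[14.8,-49.7,0],[0,0,0],-1],[[14.8,-49.7,0],[0,0,0],-1],[[14.8,-49.7,0],[0,0,0],-1],[[0,0,0],[0,0,0],-1],[[0,0,0],[0,0,0],-1]]'
python3 - <<'E'
from h import *
import pickle
st=readout.get_state(); im=vision.get_image("wrist"); cv2.imwrite("pics/w2.png",im)
pickle.dump(st,open("w2.pkl","wb"))
C=cam("wrist",st); q=proj(C,place(np.array([[69,89,22],[69,-89,22],[-69,-89,22],[-69,89,22]])/1000,[.5568,-.0057,-.0218],.024)); print(q)
lo=np.maximum(q.min(0)-12,0).astype(int); hi=(q.max(0)+12).astype(int); print(lo,hi)
f=min(800/(hi-lo)[0],600/(hi-lo)[1]); f=int(f*2)/2; print(f)
cv2.imwrite("pics/o2.png",cv2.resize(im[lo[1]:hi[1],lo[0]:hi[0]],None,fx=f,fy=f,interpolation=cv2.INTER_CUBIC))
E
```

```text
clock: 3.02
position: [0.557, -0.0043, 0.2317]
ee_rot: [0.0, -0.032, 0.999, 0.001]
contact_force: [-0.7, 0.4, 0.5]
width: 0.0852
gripper_force: 0.0
[[320.09484558 226.39419461]
 [177.67911958 215.15788948]
 [178.8547914   99.11737815]
 [339.15033701 113.55514546]]
[165  87] [351 238]
3.5
```

View pics/o2.png

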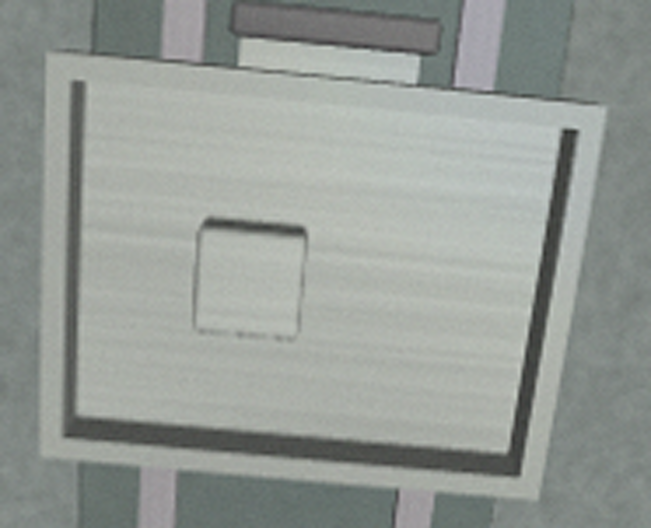

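The enlarged wrist view shows the outer rim corners at (47,52), (605,106), (540,498) and (41,457), the block's top face at about (195-304, 232-340), and the tab at the top.

Run:
```python
from h import *
import pickle
st=pickle.load(open("w2.pkl","rb"));C=cam("wrist",st)
P=[[-69,-89],[-69,89],[69,89],[69,-89],[-61,-81],[-61,81],[61,81],[61,-81],[-18,-38],[-18,-2],[18,-38],[18,-2]]
P=[a+[22] for a in P]
px=np.array([[47,52],[605,106],[540,498],[41,457],[72,80],[578,129],[520,475],[64,437],[199,231],[304,238],[195,332],[297,340]],float)
px=(px+.5)/3.5-.5+[165,87]
for s in(slice(None),slice(0,4),slice(4,12)):
    p,r=fit(C,P[s],px[s],[.557,-.005,-.02],.024);print(p,r)
p,_=fit(C,P,px,[.557,-.005,-.02],.024);print((proj(C,place(np.array(P)/1000,p,.024))-px).round(1).tolist())
print("psi",2*np.arctan2(st["ee_rot"][2],st["ee_rot"][1]))
print("hook goal",place([[.010,-.050,0]],p),"tee",place([[-.03,.02,0]],p),"corner",place([[.03,.05,0]],p))
```

```text
[ 0.5600878  -0.00698416 -0.02634305] 0.5564854090805522
[ 0.55999323 -0.0069553  -0.02603887] 0.3169295099115676
[ 0.56014691 -0.00699875 -0.02674811] 0.6388634979489767
[[-0.1, 0.3], [0.3, -0.1], [-0.5, 0.1], [0.1, 0.0], [-0.2, 0.3], [-0.1, -0.1], [-0.0, 0.3], [0.0, 0.3], [-0.1, -1.2], [1.1, -0.4], [-0.7, -0.1], [0.4, 0.2]]
psi 3.206155492117909
hook goal [[ 0.56876733 -0.05723021  0.        ]] tee [[0.530625  0.0137991 0.       ]] corner [[0.59139439 0.04220829 0.        ]]
```

```bash
python3 -m handwheel '[[[0,0,0],[0,0,0.39],-1],[[-13.1,49.1,0],[0,0,0],-1],[[-13.1,49.1,0],[0,0,0],-1],[[-13.1,49.1,0],[0,0,0],-1],[[-13.1,49.1,0],[0,0,0],-1],[[-13.1,49.1,0],[0,0,0],-1],[[-13.1,49.1,0],[0,0,0],-1],[[0,0,40],[0,0,0],-1],[[0,0,40],[0,0,0],-1],[[0,0,25],[0,0,0],-0.6],[[0,0,0],[0,0,0],-0.6],[[0,0,0],[0,0,0],-0.6]]'; python3 -c "
from h import *
s=readout.get_state();print(s['position'],2*np.arctan2(s['ee_rot'][2],s['ee_rot'][1]))"
```

```text
clock: 4.58
position: [0.6297, 0.2922, 0.1275]
ee_rot: [0.001, -0.012, 1.0, 0.0]
contact_force: [0.3, 0.4, 0.1]
width: 0.0686
gripper_force: 0.0
[0.62968309 0.29218312 0.1274673 ] 3.166045442030911
```

```bash
python3 -m handwheel '[[[1.2,0,40],[0,0,0],-0.6],[[0,0,30],[0,0,0],-0.6],[[0,0,11.5],[0,0,0],-0.6],[[0,0,0],[0,0,0],-0.6],[[0,0,0],[0,0,0],1],[[0,0,0],[0,0,0],1],[[0,0,0],[0,0,0],1],[[0,0,0],[0,0,0],1],[[0,0,0],[0,0,0],1],[[0,0,-20],[0,0,0],1],[[0,0,-40],[0,0,0],1],[[0,0,-40],[0,0,0],1],[[0,0,0],[0,0,0],1],[[0,0,0],[0,0,0],1]]' 50
python3 - <<'E'
from h import *
import pickle
st=readout.get_state(); im=vision.get_image("wrist"); cv2.imwrite("pics/w3.png",im); pickle.dump(st,open("w3.pkl","wb"))
C=cam("wrist",st);psi=2*np.arctan2(st['ee_rot'][2],st['ee_rot'][1]); print(st["position"],psi,st["width"],st["gripper_force"])
z0=st["position"][2]-.046
print(proj(C,place(np.array([[50,-30,40],[-70,-30,40],[-70,10,40],[50,10,40]])/1000,[*st["position"][:2],psi-np.pi],z0)))
E
```

```text
clock: 6.32
position: [0.6269, 0.2901, 0.143]
ee_rot: [-0.002, -0.011, 1.0, -0.001]
contact_force: [-0.4, 0.6, -2.3]
width: 0.0172
gripper_force: 53.5
[0.62692041 0.29013548 0.1430156 ] 3.1645257856431437 0.017234180717766674 53.45545470714569
[[210.33674464 309.52343285]
 [199.20364315 114.40863865]
 [278.31188528 114.28491262]
 [273.19462208 309.67531548]]
```

View pics/w3.png

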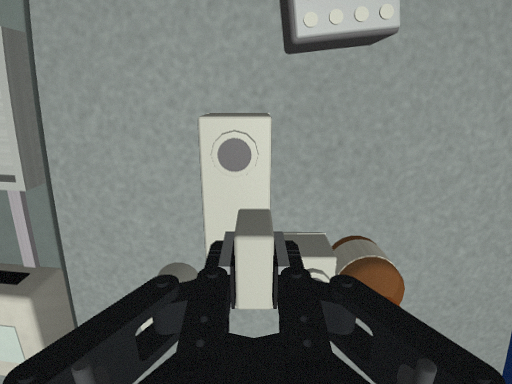

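The hook is held: its far end runs (200,114)-(271,113), the disc is at (235,155), and the fin is between the pads at about (254,260). Next I'll measure the bar's edges in code.

Run:
```python
from h import *
import pickle
st=pickle.load(open("w3.pkl","rb"));im=cv2.imread("pics/w3.png");C=cam("wrist",st)
g=im.min(2).astype(float)
for r in(125,140,180,195,210): 
    d=np.diff(g[r]); l=195+np.argmax(d[195:210]); R_=255+np.argmin(d[255:285]); print(r,l+.5,R_+.5,g[r,l-2:l+4],g[r,R_-3:R_+4])
for c in(210,235,260): print(c,g[108:122,c])
t=g[230:320,254];print(t.astype(int).tolist()); 
for r in(225,260,290): print(r,g[r,228:282].astype(int).tolist())
psi=2*np.arctan2(st['ee_rot'][2],st['ee_rot'][1])
for dz in(0,-.004,-.008):
  q=proj(C,place(np.array([[-68.75,-28.75,40],[-68.75,8.75,40],[-30,-28.75,40],[-30,8.75,40],[-20,-9,75],[-20,9,75],[20,-9,75],[20,9,75],[-20,-9,40]])/1000,[*st["position"][:2],psi-np.pi],st["position"][2]-.046+dz));print(dz,q.round(1).tolist())
```

```text
125 198.5 270.5 [142. 121. 132. 159. 184. 190.] [197. 198. 191. 179. 138. 134. 133.]
140 199.5 270.5 [135. 116. 132. 165. 184. 186.] [196. 198. 185. 182. 121. 128. 122.]
180 201.5 269.5 [138. 127. 138. 161. 183. 189.] [194. 190. 193. 178. 138. 136. 129.]
195 202.5 269.5 [144. 121. 139. 162. 183. 187.] [190. 195. 185. 184. 135. 143. 140.]
210 203.5 257.5 [142. 117. 141. 168. 184. 186.] [86. 84. 82. 86. 83. 83. 83.]
210 [134. 133. 129. 135. 135.  78.  84.  90. 123. 172. 180. 190. 189. 186.]
235 [132. 134. 134. 137. 134.  82.  88.  92. 130. 171. 177. 192. 190. 192.]
260 [125. 129. 131. 133. 132.  83.  86.  92. 130. 173. 185. 197. 194. 200.]
[93, 88, 91, 93, 88, 101, 131, 155, 165, 170, 179, 185, 183, 183, 183, 184, 181, 182, 182, 185, 185, 184, 181, 180, 186, 181, 187, 185, 186, 185, 183, 183, 183, 183, 184, 185, 184, 187, 182, 180, 184, 184, 187, 181, 181, 183, 186, 179, 184, 185, 183, 183, 184, 183, 180, 186, 182, 183, 185, 182, 184, 181, 183, 188, 184, 180, 183, 181, 181, 184, 184, 183, 183, 184, 184, 185, 182, 185, 173, 148, 136, 136, 137, 137, 144, 142, 141, 140, 141, 143]
225 [186
[... 495 characters left out ...]
4, 22, 19, 46, 44, 40, 21, 48, 127, 155, 173, 181, 181, 184, 181, 180, 185, 183, 183, 183, 188, 183, 182, 185, 181, 183, 184, 186, 183, 181, 184, 185, 182, 185, 185, 189, 185, 184, 187, 181, 187, 182, 179, 181, 76, 1, 47, 34, 44, 41, 20, 23, 15, 15]
0 [[201.8, 116.9], [275.8, 116.8], [205.4, 189.8], [274.2, 189.8], [238.8, 235.5], [279.6, 235.5], [240.2, 309.3], [277.1, 309.3], [241.8, 206.9]]
-0.004 [[203.1, 116.4], [275.2, 116.3], [206.6, 187.6], [273.7, 187.6], [239.2, 231.5], [278.9, 231.5], [240.5, 303.8], [276.5, 303.8], [242.1, 204.4]]
-0.008 [[204.4, 116.0], [274.7, 115.9], [207.6, 185.5], [273.3, 185.5], [239.6, 227.7], [278.2, 227.7], [240.9, 298.6], [275.9, 298.6], [242.4, 202.0]]
```

```bash
cat >> h.py <<'E'
def avg(n=8,name=None):
    S=[];I=[]
    for _ in range(n):
        S.append(readout.get_state()); I.append(vision.get_image(name or "wrist"))
    st=dict(S[-1]); P=np.array([s["position"] for s in S]); st["position"]=P.mean(0)
    q=np.array([s["ee_rot"] for s in S]); q*=np.sign(q[:,2:3]); q=q.mean(0); st["ee_rot"]=q/np.linalg.norm(q)
    st["contact_force"]=np.mean([s["contact_force"] for s in S],0)
    st["psi"]=2*np.arctan2(q[2],q[1]); st["sd"]=P.std(0)
    return st,np.mean(I,0).astype(np.uint8)
E
python3 - <<'E'
from h import *
s,_=avg(); print(s["position"],s["sd"],s["psi"],s["ee_rot"],s["contact_force"],s["clock"])
E
```

```text
[0.6272067  0.29032007 0.14294615] [0.00048215 0.0002133  0.00066523] 3.1645164759368574 [-1.55245795e-03 -1.14616448e-02  9.99932969e-01 -5.27065767e-04] [-0.1920994   0.00894692 -2.41531493] 6.725
```

```bash
python3 -m handwheel '[[[0,0,0],[0,0,0.47],1],[[7.1,-49.5,0],[0,0,0],1],[[7.1,-49.5,0],[0,0,0],1],[[7.1,-49.5,0],[0,0,0],1],[[7.1,-49.5,0],[0,0,0],1],[[7.1,-49.5,0],[0,0,0],1],[[7.1,-49.5,0],[0,0,0],1],[[7.1,-49.5,0],[0,0,0],1],[[0,0,20],[0,0,0],1],[[0,0,18],[0,0,0],1],[[0,0,0],[0,0,0],1],[[0,0,0],[0,0,0],1]]'
python3 - <<'E'
from h import *
s,im=avg(5); cv2.imwrite("pics/w4.png",im); print(s["position"],s["sd"],s["psi"],s["ee_rot"],s["contact_force"],s["clock"])
d=np.array([.56865,-.0550])-s["position"][:2];c,n=np.cos(s["psi"]),np.sin(s["psi"]);print("tool shift",1000*(d@[c,n]),1000*(d@[n,-c]))
E
```

```text
clock: 8.28
position: [0.57, -0.0543, 0.1075]
ee_rot: [0.001, 0.013, 1.0, -0.0]
contact_force: [-0.3, 0.7, -3.2]
width: 0.0169
gripper_force: 53.3
[ 0.57005016 -0.05428377  0.10766412] [9.50445728e-05 3.51873961e-05 1.07783547e-04] 3.1157444713989566 [ 8.61615464e-04  1.29237264e-02  9.99916104e-01 -1.40516385e-04] [-0.0703146   0.38594539 -2.55357077] 8.475
tool shift 1.381185446585878 -0.7521745249128957
```

```bash
python3 -m handwheel '[[[1.4,-0.75,10],[0,0,0],1],[[0,0,5],[0,0,0],1],[[0,0,5],[0,0,0],1],[[0,0,4],[0,0,0],1],[[0,0,0],[0,0,0],1],[[0,0,0],[0,0,0],1]]'
python3 - <<'E'
from h import *
s,im=avg(4); cv2.imwrite("pics/w5.png",im); print(s["position"],s["psi"],s["contact_force"],s["moment"],s["clock"])
d=np.array([.56865,-.0550])-s["position"][:2];c,n=np.cos(s["psi"]),np.sin(s["psi"]);print("tool shift",1000*(d@[c,n]),1000*(d@[n,-c]))
E
```

```text
clock: 9.28
position: [0.5681, -0.0551, 0.0829]
ee_rot: [0.0, 0.013, 1.0, 0.0]
contact_force: [0.5, -0.0, -1.7]
width: 0.0168
gripper_force: 53.4
[ 0.56813792 -0.05511312  0.08298274] 3.1153321182381406 [ 0.02511073  0.03153113 -2.72651557] [ 0.04268493 -0.03673742  0.03978643] 9.425
tool shift -0.5089372865736912 0.12652217477647457
```

```bash
python3 -m handwheel '[[[-0.5,0.1,4],[0,0,0],1],[[0,0,4],[0,0,0],1],[[0,0,3],[0,0,0],1],[[0,0,1.5],[0,0,0],1],[[0,0,0],[0,0,0],1],[[0,0,0],[0,0,0],1]]'
python3 - <<'E'
from h import *
s,im=avg(4); print(s["position"],s["psi"],s["contact_force"],s["moment"],s["clock"])
E
```

```text
clock: 10.22
position: [0.5686, -0.055, 0.0704]
ee_rot: [0.0, 0.013, 1.0, 0.0]
contact_force: [0.4, 0.2, -2.5]
width: 0.0174
gripper_force: 53.4
[ 0.56854612 -0.05500621  0.0704162 ] 3.1153395875439482 [ 0.11822956  0.22662124 -2.65523371] [ 0.01580222 -0.03505446  0.00317714] 10.375
```

```bash
python3 -m handwheel '[[[0,0,1],[0,0,0],1],[[0,0,1],[0,0,0],1],[[0,0,0],[0,0,0],0],[[0,0,0],[0,0,0],0],[[0,0,0],[0,0,0],0],[[0,0,0],[0,0,0],0],[[0,0,-10],[0,0,0],0],[[0,0,-30],[0,0,0],0],[[0,0,-50],[0,0,0],0],[[0,0,-50],[0,0,0],-0.5],[[0,0,0],[0,0,0],-0.5],[[0,0,0],[0,0,0],-0.5]]'
python3 - <<'E'
from h import *
s,im=avg(4); cv2.imwrite("pics/w6.png",im); C=cam("wrist",s);print(s["position"],s["psi"],s["qpos"],s["clock"])
p,i,m=silfit(C,im,"hook",[.568,-.055,-.026],z0=.024,thr=165);print(p,i)
p,i,m=silfit(C,im,"hook",[.568,-.055,-.026],z0=.024,thr=175);print(p,i)
a=im[80:260,120:400]; cv2.imwrite("pics/o6.png",cv2.resize(a,None,fx=2.8,fy=2.8,interpolation=cv2.INTER_CUBIC))
E
```

```text
clock: 11.92
position: [0.5681, -0.0549, 0.2085]
ee_rot: [0.0, 0.013, 1.0, 0.0]
contact_force: [-0.1, -0.0, 0.7]
width: 0.0641
gripper_force: 0.0
[ 0.56764033 -0.0548307   0.2074859 ] 3.1153301740331396 [-2.18338860e-01  2.84810051e-01  1.55412445e+00  8.93794778e-05
  1.30577083e+00 -1.76290660e+00] 12.075
[ 0.56397779 -0.05060141 -0.15316678] 0.5153615371674857
[ 0.56944732 -0.0571156  -0.02882798] 0.736859442788589
```

View pics/o6.png

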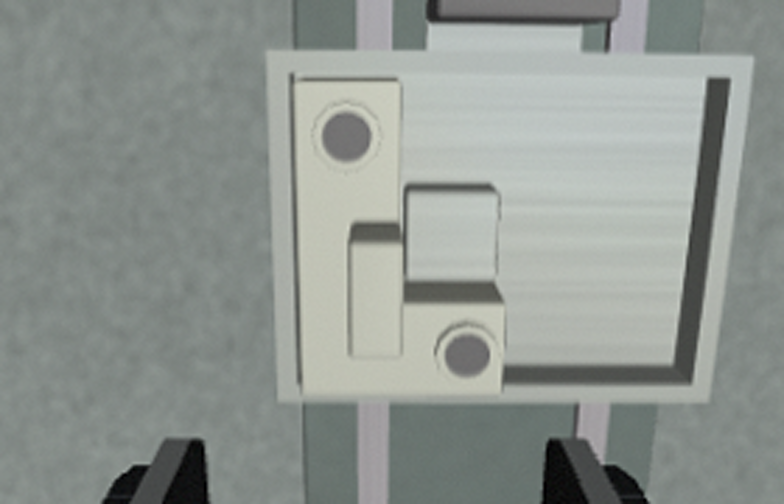

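The hook lies flat in its place around the block, with rim corners at (267,51), (753,57), (709,403) and (278,402) in the crop. Next is the tee.

```bash
python3 -m handwheel '[[[18.3,-51,0],[0,0,0],-0.6],[[18.3,-51,0],[0,0,0],-0.6],[[18.3,-51,0],[0,0,0],-0.6],[[18.3,-51,0],[0,0,0],-0.6],[[18.3,-51,0],[0,0,0],-0.6],[[18.3,-51,0],[0,0,0],-0.6],[[0,0,0],[0,0,-0.81],-0.6],[[0,0,0],[0,0,-0.81],-0.6],[[0,0,0],[0,0,-0.81],-0.6],[[0,0,0],[0,0,-0.81],-0.6],[[0,0,0],[0,0,0],-0.6],[[0,0,0],[0,0,0],-0.6]]'
python3 - <<'E'
from h import *
s,im=avg(4); cv2.imwrite("pics/w7.png",im); C=cam("wrist",s);print(s["position"],s["psi"],s["qpos"][5],s["clock"])
for thr in(150,165):
    p,i,m=silfit(C,im,"tee",[.450,-.358,-1.258],thr=thr);print(p,i)
b=.0022; c,n=np.cos(s["psi"]),np.sin(s["psi"]); t=p[:2]+b*np.array([n,-c]); d=t-s["position"][:2]
print("true",t,"fin dir",p[2]+np.pi/2+np.pi,"tool shift",1000*(d@[c,n]),1000*(d@[n,-c]))
a=im.copy()
cv2.imwrite("pics/o7.png",(np.dstack([m*255,render(C,"tee",p,m.shape,0)*255,m*0])).astype(np.uint8))
w=dict(position=np.array([0.56764033,-0.0548307,0.2074859]),ee_rot=np.array([0,np.cos(3.11533/2),np.sin(3.11533/2),0]))
q=(np.array([[267,51],[753,57],[709,403],[278,402]],float)+.5)/2.8-.5+[120,80]
print(fit(cam("wrist",w),[[-69,-89,22],[-69,89,22],[69,89,22],[69,-89,22]],q,[.56,-.005,-.026],.024))
E
```

```text
clock: 13.62
position: [0.4505, -0.3579, 0.2076]
ee_rot: [-0.0, -0.155, 0.988, 0.001]
contact_force: [0.9, 0.8, 0.5]
width: 0.0681
gripper_force: 0.0
[ 0.45053973 -0.35789879  0.20787972] 3.4537991209223704 -2.6755598653743013 13.775
[ 0.45040456 -0.35859833 -1.2553109 ] 0.9711752015119561
[ 0.45039612 -0.35860114 -1.25535732] 0.9522610606404058
true [ 0.44972037 -0.3565075 ] fin dir 3.4570316605026576 tool shift 0.3523991394755486 1.5757091449056746
(array([ 0.55998392, -0.00719602, -0.03007963]), np.float64(0.4167368751059526))
```

```bash
python3 -m handwheel '[[[0.4,1.6,50],[0,0,0],-0.6],[[0,0,50],[0,0,0],-0.6],[[0,0,20],[0,0,0],-0.6],[[0,0,0],[0,0,0],-0.6],[[0,0,0],[0,0,0],-0.6]]'
python3 - <<'E'
from h import *
s,im=avg(3);print(s["position"],s["psi"],s["qpos"][5])
d=np.array([.4497,-.3565])-s["position"][:2];c,n=np.cos(s["psi"]),np.sin(s["psi"]);print("tool shift",1000*(d@[c,n]),1000*(d@[n,-c]))
E
```

```text
clock: 14.45
position: [0.4505, -0.3573, 0.0894]
ee_rot: [0.001, -0.156, 0.988, -0.001]
contact_force: [-0.2, -0.5, -0.1]
width: 0.0686
gripper_force: 0.0
[ 0.45060126 -0.35741118  0.08962844] 3.454568217524173 -2.6754351185526724
tool shift 0.5769300967865546 1.1444074599390988
```

```bash
python3 -m handwheel '[[[0.6,1.1,20],[0,0,0],-0.6],[[0,0,23.5],[0,0,0],-0.6],[[0,0,0],[0,0,0],-0.6],[[0,0,0],[0,0,0],1],[[0,0,0],[0,0,0],1],[[0,0,0],[0,0,0],1],[[0,0,0],[0,0,0],1],[[0,0,0],[0,0,0],1],[[0,0,-20],[0,0,0],1],[[0,0,-40],[0,0,0],1],[[0,0,-40],[0,0,0],1],[[0,0,0],[0,0,0],1],[[0,0,0],[0,0,0],1]]' 50
python3 - <<'E'
from h import *
s,im=avg(4);cv2.imwrite("pics/w8.png",im);print(s["position"],s["psi"],s["width"],s["contact_force"])
C=cam("wrist",s);g=im.min(2).astype(float);z0=s["position"][2]-.046
P=np.array([[-9,20,75],[9,20,75],[-9,-20,75],[9,-20,75],[-58.75,-28.75,40],[58.75,-28.75,40],[-18.75,-28.75,40]])/1000
q=proj(C,place(P,[*s["position"][:2],s["psi"]-np.pi/2-np.pi],z0));print(q.round(1).tolist())
r=int(q[:4,1].mean());c=int(q[:4,0].mean())-5
print(r,g[r,225:285].astype(int).tolist());print(c,g[225:320,c].astype(int).tolist())
r=int(q[4:6,1].mean());print([ (x,g[r-20:r+20,x].astype(int).tolist()) for x in(200,300)])
E
```

```text
clock: 16.23
position: [0.448, -0.3548, 0.1435]
ee_rot: [-0.001, -0.156, 0.988, 0.001]
contact_force: [-0.2, 0.7, -2.4]
width: 0.0171
gripper_force: 50.0
[ 0.44786153 -0.35472566  0.14299122] 3.4546183311713516 0.016626364397789414 [-0.35880323  0.23086142 -2.1159738 ]
[[277.3, 310.4], [240.5, 310.5], [279.9, 237.0], [239.1, 237.1], [364.3, 193.0], [151.3, 193.3], [292.3, 193.1]]
273 [16, 11, 111, 162, 151, 81, 42, 46, 35, 17, 96, 148, 168, 186, 189, 190, 190, 190, 190, 189, 190, 192, 191, 191, 189, 191, 191, 190, 191, 192, 192, 193, 193, 193, 192, 195, 194, 194, 195, 195, 193, 194, 194, 196, 195, 190, 189, 142, 20, 22, 45, 45, 37, 142, 175, 134, 5, 13, 19, 18]
254 [87, 88, 90, 88, 89, 89, 90, 89, 90, 88, 88, 93, 115, 144, 161, 175, 184, 192, 197, 194, 194, 193, 195, 194, 193, 195, 194, 193, 195, 194, 192, 193, 195, 194, 193, 192, 193, 193, 192, 192, 192, 192, 192, 193, 192, 192, 193, 192, 192, 192, 191, 190, 190, 188, 190, 192, 191, 192, 191, 190, 192, 191, 190, 191, 191, 191, 190, 190, 191, 190, 190, 191, 191, 190, 190, 190, 190, 190, 190, 191, 187, 188, 188, 190, 184, 161, 191, 191, 193, 132, 120, 177, 196, 191, 190]
[(200, [138, 140, 139, 137, 149, 138, 99, 86, 88, 89, 89, 90, 88, 87, 90, 89, 91, 89, 88, 88, 119, 159, 180, 192, 196, 194, 196, 194, 194, 196, 192, 194, 193, 195, 194, 194, 193, 194, 193, 191]), (300, [139, 142, 140, 142, 153, 128, 84, 86, 89, 89, 89, 86, 88, 91, 88, 88, 90, 90, 87, 86, 122, 160, 185, 197, 199, 199, 200, 198, 199, 198, 198, 199, 199, 198, 198, 198, 198, 199, 199, 199])]
```

```bash
python3 -m handwheel '[[[0,0,-30],[0,0,0],1],[[0,0,0],[0,0,0.81],1],[[0,0,0],[0,0,0.81],1],[[0,0,0],[0,0,0.81],1],[[0,0,0],[0,0,0.82],1],[[-9.1,46.6,0],[0,0,0],1],[[-9.1,46.6,0],[0,0,0],1],[[-9.1,46.6,0],[0,0,0],1],[[-9.1,46.6,0],[0,0,0],1],[[-9.1,46.6,0],[0,0,0],1],[[-9.1,46.6,0],[0,0,0],1],[[-9.1,46.6,0],[0,0,0],1],[[-9.1,46.6,0],[0,0,0],1],[[0,0,30],[0,0,0],1],[[0,0,20],[0,0,0],1],[[0,0,0],[0,0,0],1],[[0,0,0],[0,0,0],1]]'
cat >> h.py <<'E'
def off(gx,gy,n=4):
    s,im=avg(n);print(s["position"],s["psi"],s["contact_force"],s["clock"])
    d=np.array([gx,gy])-s["position"][:2];c,k=np.cos(s["psi"]),np.sin(s["psi"]);print("tool shift",1000*(d@[c,k]),1000*(d@[k,-c])); return s,im
E
python3 -c "
from h import *
off(.53055,.0159)"
```

```text
clock: 18.55
position: [0.5322, 0.0148, 0.125]
ee_rot: [0.0, 0.014, 1.0, 0.0]
contact_force: [-0.5, -0.5, -2.5]
width: 0.017
gripper_force: 50.1
[0.53245304 0.01468396 0.12545939] 3.1139018248014714 [ 0.03398129 -0.1224359  -1.96708068] 18.7
tool shift 1.935975657742549 1.1628829435256256
```

```bash
python3 -m handwheel '[[[1.9,1.2,5],[0,0,0],1],[[0,0,5],[0,0,0],1],[[0,0,0],[0,0,0],1],[[0,0,0],[0,0,0],1]]'; python3 -c "
from h import *
off(.53055,.0159)"
```

```text
clock: 19.25
position: [0.53, 0.0162, 0.1147]
ee_rot: [0.0, 0.014, 1.0, 0.0]
contact_force: [-1.0, 0.8, -1.9]
width: 0.0176
gripper_force: 50.1
[0.53006547 0.0161868  0.1148272 ] 3.114303766773362 [ 0.01136973 -0.2995063  -1.78457179] 19.4
tool shift -0.4921757213704446 -0.2734751951068517
```

Now lowering in steps, with the bottom at 0.069.

```bash
python3 -m handwheel '[[[-0.5,-0.3,6],[0,0,0],1],[[0,0,5],[0,0,0],1],[[0,0,5],[0,0,0],1],[[0,0,4],[0,0,0],1],[[0,0,0],[0,0,0],1]]'; python3 -c "
from h import *
off(.53055,.0159,3)"
```

```text
clock: 20.08
position: [0.5301, 0.0159, 0.0943]
ee_rot: [-0.0, 0.014, 1.0, 0.0]
contact_force: [-0.3, 0.2, -2.4]
width: 0.0176
gripper_force: 50.1
[0.53031658 0.01587974 0.09457228] 3.114267772793122 [-0.16248785 -0.15771901 -1.87587983] 20.175
tool shift -0.23277564552086003 0.026632175796568323
```

```bash
python3 -m handwheel '[[[0,0,5],[0,0,0],1],[[0,0,4],[0,0,0],1],[[0,0,4],[0,0,0],1],[[0,0,0],[0,0,0],1]]'; python3 -c "
from h import *
off(.53055,.0159,3)"
```

```text
clock: 20.72
position: [0.5301, 0.0159, 0.0813]
ee_rot: [-0.001, 0.014, 1.0, 0.0]
contact_force: [0.2, 0.7, -1.1]
width: 0.0174
gripper_force: 50.1
[0.53025346 0.01589954 0.08152359] 3.1142741617264664 [-0.22736423 -0.07376133 -1.35924711] 20.825
tool shift -0.29641855546878526 0.008555045693110918
```

```bash
python3 -m handwheel '[[[-0.3,0,4],[0,0,0],1],[[0,0,4],[0,0,0],1],[[0,0,3],[0,0,0],1],[[0,0,0],[0,0,0],1]]'; python3 -c "
from h import *
off(.53055,.0159,3)"
```

```text
clock: 21.38
position: [0.5305, 0.0159, 0.0704]
ee_rot: [-0.0, 0.014, 1.0, 0.0]
contact_force: [-1.1, 0.2, -2.3]
width: 0.0173
gripper_force: 50.1
[0.53060996 0.01588227 0.07059383] 3.114291214331103 [-0.6399295   0.38128319 -2.51563715] 21.475
tool shift 0.06042567366483934 0.016086815376309967
```

```bash
python3 -m handwheel '[[[0,0,1],[0,0,0],1],[[0,0,0.8],[0,0,0],1],[[0,0,0],[0,0,0],0],[[0,0,0],[0,0,0],0],[[0,0,0],[0,0,0],0],[[0,0,0],[0,0,0],0],[[0,0,-10],[0,0,0],0],[[0,0,-30],[0,0,0],0],[[0,0,-50],[0,0,0],-0.6],[[0,0,-50],[0,0,0],-0.6],[[0,0,0],[0,0,0],-0.6]]'
python3 - <<'E'
from h import *
s,im=avg(4); cv2.imwrite("pics/w9.png",im); C=cam("wrist",s);print(s["position"],s["psi"],s["clock"])
for k,p in (("tee",[.5306,.0137,-1.598]),("hook",[.5686,-.0572,-.027])):
  for z in(.024,.03):
    r=render(C,k,p,im.shape[:2],0,z)
    h=cv2.absdiff(im,im)
for k,p in (("tee",[.5306,.0137,-1.598]),("hook",[.5686,-.0572,-.027])):
  for (x0,y0,x1,y1),za,zb in boxes(k,0):
    q=proj(C,place(np.array([[x0,y0,zb],[x1,y0,zb],[x1,y1,zb],[x0,y1,zb]])/1000,p,.024)); cv2.polylines(im,[np.round(q*16).astype(int)],True,(0,0,255),1,cv2.LINE_AA,4)
cv2.imwrite("pics/o9.png",cv2.resize(im[70:260,120:400],None,fx=2.8,fy=2.8,interpolation=cv2.INTER_CUBIC))
E
python3 -m handwheel '[[[-15.8,-49.8,0],[0,0,0],-0.6],[[-15.8,-49.8,0],[0,0,0],-0.6],[[-15.8,-49.8,0],[0,0,0],-0.6],[[-15.8,-49.8,0],[0,0,0],-0.6],[[-15.8,-49.8,0],[0,0,0],-0.6],[[-15.8,-49.8,0],[0,0,0],-0.6],[[0,0,0],[0,0,0.93],-0.6],[[0,0,0],[0,0,0.93],-0.6],[[0,0,0],[0,0,0.93],-0.6],[[0,0,0],[0,0,0.93],-0.6],[[0,0,0],[0,0,0.93],-0.6],[[0,0,0],[0,0,0.93],-0.6],[[0,0,0],[0,0,0.93],-0.6],[[0,0,0],[0,0,0.93],-0.6],[[0,0,0],[0,0,0],-0.6],[[0,0,0],[0,0,0],-0.6]]'
python3 - <<'E'
from h import *
s,im=avg(4); cv2.imwrite("pics/w10.png",im); C=cam("wrist",s);print(s["position"],s["psi"],s["qpos"][5],s["clock"])
for thr in(150,165):
    p,i,m=silfit(C,im,"corner",[.617,-.285,2.335],thr=thr,rad=65);print(p,i)
b=.0022; c,n=np.cos(s["psi"]),np.sin(s["psi"]); t=p[:2]+b*np.array([n,-c]); d=t-s["position"][:2]
print("true",t,"tool shift",1000*(d@[c,n]),1000*(d@[n,-c]))
E
```

```text
clock: 22.9
position: [0.5337, 0.0156, 0.2142]
ee_rot: [0.005, 0.014, 1.0, -0.0]
contact_force: [0.2, 0.4, -0.5]
width: 0.0683
gripper_force: 0.0
[0.53154447 0.0157945  0.21096818] 3.1143280803195443 23.05
clock: 25.1
position: [0.6169, -0.2852, 0.2078]
ee_rot: [-0.001, 0.392, 0.92, 0.0]
contact_force: [0.2, -0.2, -0.5]
width: 0.0685
gripper_force: 0.0
[ 0.61709011 -0.28529121  0.20821723] 2.3361375824920194 -1.3004180255622326 25.25
[ 0.62139429 -0.28622114  2.31037128] 0.923038011827167
[ 0.62251667 -0.2858372   2.33514179] 0.5986942624822184
true [ 0.62410319 -0.28431308] tool shift -4.153160813669734 5.735086581062233
```

Run:
```python
from h import *
im=cv2.imread("pics/w10.png");C=cam("wrist",dict(position=np.array([0.61709011,-0.28529121,0.20821723]),ee_rot=np.array([0,np.cos(2.33614/2),np.sin(2.33614/2),0])))
for thr in(135,140,145,150,155):
    p,i,m=silfit(C,im,"corner",[.6214,-.2862,2.31],thr=thr,rad=65);print(thr,p,i)
    if thr==145: P,M=p,m
for (x0,y0,x1,y1),za,zb in boxes("corner",0):
  for z in(za,zb):
    q=proj(C,place(np.array([[x0,y0,z],[x1,y0,z],[x1,y1,z],[x0,y1,z]])/1000,P)); print(q.round(0).tolist())
    a=im if 1 else 0; big=None
f=5;x,y=190,110;a=cv2.resize(im[y:y+115,x:x+140],None,fx=f,fy=f,interpolation=cv2.INTER_CUBIC)
for (x0,y0,x1,y1),za,zb in boxes("corner",0):
  for z in(za,zb):
    q=proj(C,place(np.array([[x0,y0,z],[x1,y0,z],[x1,y1,z],[x0,y1,z]])/1000,P)); cv2.polylines(a,[(((q-[x,y]+.5)*f-.5)).astype(int)],True,(0,0,255),1)
ct,_=cv2.findContours((cv2.resize(M[y:y+115,x:x+140],None,fx=f,fy=f)>.5).astype(np.uint8),0,1); cv2.drawContours(a,ct,-1,(0,200,0),1)
cv2.imwrite("pics/o10.png",a)
```

```text
135 [ 0.62336042 -0.28666141  2.34769051] 0.29866220803828036
140 [ 0.62163883 -0.28644536  2.31409692] 0.9144131565563526
145 [ 0.62160329 -0.28641974  2.3132122 ] 0.9326331090939894
150 [ 0.62158851 -0.28637026  2.30953072] 0.9230622661365123
155 [ 0.62207865 -0.2861975   2.33315706] 0.6101071743624179
[[281.0, 198.0], [285.0, 129.0], [250.0, 128.0], [249.0, 197.0]]
[[281.0, 198.0], [285.0, 129.0], [250.0, 128.0], [249.0, 197.0]]
[[281.0, 198.0], [283.0, 166.0], [213.0, 164.0], [214.0, 196.0]]
[[281.0, 198.0], [283.0, 166.0], [213.0, 164.0], [214.0, 196.0]]
[[264.0, 190.0], [266.0, 155.0], [249.0, 155.0], [249.0, 190.0]]
[[266.0, 201.0], [267.0, 162.0], [249.0, 162.0], [248.0, 200.0]]
```

View pics/o10.png

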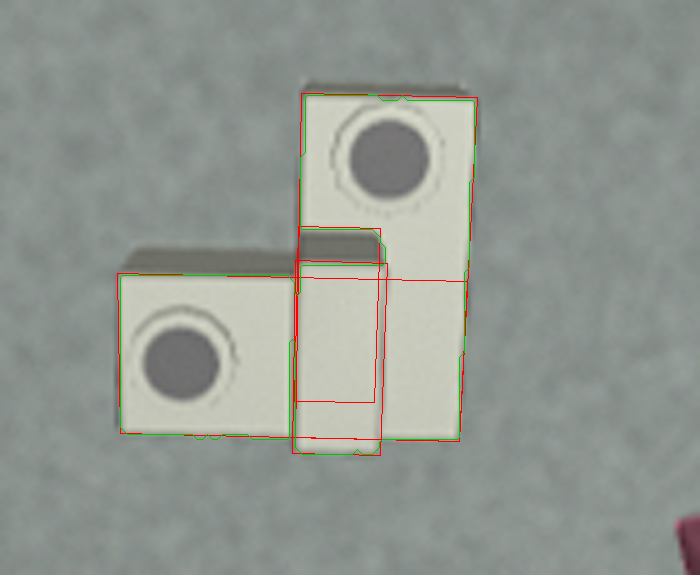

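The overlay shows the corner fit exact: top face from (118,273) to (477,97) in the crop, fin at about (338,350), white. I'll grasp it.

```bash
python3 -m handwheel '[[[0,0,0],[0,0,0.22],-0.6],[[-3.8,4.8,40],[0,0,0],-0.6],[[0,0,50],[0,0,0],-0.6],[[0,0,28],[0,0,0],-0.6],[[0,0,0],[0,0,0],-0.6],[[0,0,0],[0,0,0],-0.6]]'; python3 -c "
from h import *
off(.6232,-.2849,3)"
```

```text
clock: 26.05
position: [0.6244, -0.2855, 0.0925]
ee_rot: [0.001, 0.403, 0.915, -0.0]
contact_force: [-0.9, -0.6, -0.1]
width: 0.0683
gripper_force: 0.0
[ 0.62459771 -0.28565226  0.09287392] 2.3119770418657937 [-0.10615213 -0.28554273  0.23674344] 26.15
tool shift 1.4985984880573866 -0.5231598185867994
```

```bash
python3 -m handwheel '[[[1.5,-0.5,25],[0,0,0],-0.6],[[0,0,21.5],[0,0,0],-0.6],[[0,0,0],[0,0,0],-0.6],[[0,0,0],[0,0,0],1],[[0,0,0],[0,0,0],1],[[0,0,0],[0,0,0],1],[[0,0,0],[0,0,0],1],[[0,0,0],[0,0,0],1],[[0,0,-20],[0,0,0],1],[[0,0,-40],[0,0,0],1],[[0,0,-40],[0,0,0],1],[[0,0,0],[0,0,0],1],[[0,0,0],[0,0,0],1]]' 50
python3 - <<'E'
from h import *
s,im=avg(4);cv2.imwrite("pics/w11.png",im);print(s["position"],s["psi"],s["width"],s["contact_force"],s["clock"])
C=cam("wrist",s);g=im.min(2).astype(float);z0=s["position"][2]-.046
P=np.array([[20,9,75],[20,-9,75],[-20,9,75],[-20,-9,75],[48.75,-28.75,40],[48.75,8.75,40],[8.75,8.75,40],[-28.75,48.75,40],[8.75,48.75,40]])/1000
q=proj(C,place(P,[*s["position"][:2],s["psi"]],z0));print(q.round(1).tolist())
r=int(q[:4,1].mean());c=int(q[:4,0].mean())-5
print(r,g[r,225:285].astype(int).tolist());print(c,g[225:250,c].astype(int).tolist())
for c in(260,280,300): r=int(q[4:6,1].mean());print(c,r-20,g[r-20:r+20,c].astype(int).tolist())
E
```

```text
clock: 27.82
position: [0.6211, -0.2836, 0.1429]
ee_rot: [-0.001, 0.403, 0.915, 0.0]
contact_force: [0.4, 0.3, -2.5]
width: 0.0172
gripper_force: 53.1
[ 0.62089248 -0.28348815  0.14232467] 2.3121282088900736 0.017503474214012854 [ 0.13096362  0.11687865 -2.5166011 ] 27.975
[[236.0, 231.9], [277.1, 231.9], [237.7, 306.5], [274.8, 306.5], [310.9, 152.7], [239.4, 152.5], [240.4, 222.7], [175.9, 278.8], [170.2, 222.5]]
269 [148, 166, 163, 163, 143, 77, 37, 41, 32, 6, 137, 159, 171, 185, 189, 186, 188, 188, 187, 187, 187, 186, 188, 187, 186, 188, 189, 188, 188, 189, 188, 187, 187, 189, 188, 187, 188, 189, 190, 188, 190, 189, 190, 190, 190, 184, 176, 181, 27, 24, 44, 41, 35, 134, 164, 161, 165, 171, 92, 12]
251 [110, 109, 109, 109, 111, 110, 111, 109, 110, 126, 154, 175, 182, 184, 185, 188, 189, 188, 188, 190, 190, 188, 188, 187, 190]
260 132 [139, 136, 136, 136, 137, 138, 141, 143, 145, 143, 144, 144, 149, 132, 105, 106, 109, 107, 108, 110, 109, 106, 132, 169, 186, 193, 196, 197, 165, 110, 128, 179, 198, 195, 194, 194, 195, 197, 172, 134]
280 132 [140, 140, 139, 141, 137, 141, 139, 140, 138, 140, 138, 138, 148, 133, 105, 106, 109, 111, 108, 109, 109, 106, 131, 173, 190, 195, 156, 125, 182, 203, 197, 197, 196, 198, 167, 122, 115, 116, 117, 116]
300 132 [142, 138, 142, 143, 144, 143, 140, 140, 136, 139, 142, 142, 140, 136, 135, 124, 106, 109, 109, 110, 110, 105, 130, 169, 187, 194, 196, 193, 194, 195, 194, 195, 194, 195, 195, 193, 192, 194, 194, 192]
```

```bash
python3 -m handwheel '[[[0,0,-40],[0,0,0],1],[[0,0,0],[0,0,-0.96],1],[[0,0,0],[0,0,-0.96],1],[[0,0,0],[0,0,-0.96],1],[[0,0,0],[0,0,-0.96],1],[[0,0,0],[0,0,-0.96],1],[[0,0,0],[0,0,-0.96],1],[[0,0,0],[0,0,-0.96],1],[[0,0,0],[0,0,-0.94],1],[[5.7,46.7,0],[0,0,0],1],[[5.7,46.7,0],[0,0,0],1],[[5.7,46.7,0],[0,0,0],1],[[5.7,46.7,0],[0,0,0],1],[[5.7,46.7,0],[0,0,0],1],[[5.7,46.7,0],[0,0,0],1],[[5.7,46.7,0],[0,0,0],1],[[0,0,40],[0,0,0],1],[[0,0,20],[0,0,0],1],[[0,0,0],[0,0,0],1],[[0,0,0],[0,0,0],1]]'; python3 -c "
from h import *
off(.59015,.0443)"
```

```text
clock: 30.52
position: [0.5917, 0.0435, 0.1249]
ee_rot: [0.0, 0.014, 1.0, 0.0]
contact_force: [-0.4, -0.6, -2.0]
width: 0.017
gripper_force: 52.9
[0.59191685 0.04343059 0.12537791] 3.113948360698144 [-0.09887489  0.11051368 -1.97074849] 30.675
tool shift 1.7902029754873494 0.8202412829292897
```

```bash
python3 -m handwheel '[[[1.8,0.8,5],[0,0,0],1],[[0,0,5],[0,0,0],1],[[0,0,0],[0,0,0],1],[[0,0,0],[0,0,0],1]]'; python3 -c "
from h import *
off(.59015,.0443)"
```

```text
clock: 31.22
position: [0.5894, 0.0445, 0.1144]
ee_rot: [-0.0, 0.014, 1.0, 0.0]
contact_force: [0.1, 0.2, -1.2]
width: 0.017
gripper_force: 53.0
[0.58944249 0.0445203  0.11452465] 3.1143121398973967 [ 0.07600123 -0.05812698 -1.42025302] 31.375
tool shift -0.7132572429615781 -0.20091647763669013
```

```bash
python3 -m handwheel '[[[-0.7,-0.2,5],[0,0,0],1],[[0,0,4],[0,0,0],1],[[0,0,4],[0,0,0],1],[[0,0,4],[0,0,0],1],[[0,0,0],[0,0,0],1]]'; python3 -c "
from h import *
off(.59015,.0443,3)"
```

```text
clock: 32.05
position: [0.5902, 0.0443, 0.0972]
ee_rot: [0.0, 0.014, 1.0, 0.0]
contact_force: [0.3, -0.6, -1.8]
width: 0.0173
gripper_force: 53.1
[0.59016734 0.04425867 0.09728551] 3.1143123157776857 [ 0.39828716 -0.24318702 -2.2125146 ] 32.15
tool shift 0.018461031557352885 0.04083751097277179
```

```bash
python3 -m handwheel '[[[0,0,4],[0,0,0],1],[[0,0,4],[0,0,0],1],[[0,0,4],[0,0,0],1],[[0,0,4],[0,0,0],1],[[0,0,0],[0,0,0],1]]'; python3 -c "
from h import *
off(.59015,.0443,3)"
```

```text
clock: 32.83
position: [0.5895, 0.0443, 0.0809]
ee_rot: [-0.001, 0.014, 1.0, 0.0]
contact_force: [0.2, -0.3, -1.6]
width: 0.0169
gripper_force: 53.0
[0.58945618 0.0443258  0.08102787] 3.1141770278928336 [ 0.51312952 -0.44274888 -1.7289601 ] 32.925
tool shift -0.6942639754691994 -0.006769415478564
```

```bash
python3 -m handwheel '[[[-0.3,0,4],[0,0,0],1],[[0,0,3.5],[0,0,0],1],[[0,0,3],[0,0,0],1],[[0,0,0],[0,0,0],1]]'; python3 -c "
from h import *
off(.59015,.0443,3)"
```

```text
clock: 33.48
position: [0.5899, 0.0443, 0.0706]
ee_rot: [-0.0, 0.014, 1.0, 0.0]
contact_force: [-0.1, 0.6, -1.6]
width: 0.0174
gripper_force: 53.0
[0.5901381  0.04429748 0.07077896] 3.114262718106139 [-0.61020436  0.36331845 -1.92211916] 33.575
tool shift -0.011826359183014468 0.0028404861997329287
```

```bash
python3 -m handwheel '[[[0,0,1],[0,0,0],1],[[0,0,1],[0,0,0],1],[[0,0,0],[0,0,0],1]]';python3 -m handwheel '[[[0,0,0],[0,0,0],0],[[0,0,0],[0,0,0],0],[[0,0,0],[0,0,0],0],[[0,0,0],[0,0,0],0],[[0,0,-10],[0,0,0],0],[[0,0,-30],[0,0,0],0],[[0,0,-50],[0,0,0],-0.6],[[0,0,-50],[0,0,0],-0.6],[[0,0,0],[0,0,0],-0.6],[[0,0,0],[0,0,0],-0.6]]'
python3 - <<'E'
from h import *
s,im=avg(5); cv2.imwrite("pics/w12.png",im); C=cam("wrist",s);print(s["position"],s["psi"],s["clock"])
# joint check: edge energy of predicted outlines, per cartridge, over small shifts/heights
g=cv2.GaussianBlur(im.min(2).astype(np.float32),(0,0),.7);G=np.hypot(cv2.Sobel(g,5,1,0),cv2.Sobel(g,5,0,1))
from scipy.ndimage import map_coordinates
def score(k,p,z):
    t=0;n=0
    for (x0,y0,x1,y1),za,zb in boxes(k,0)[2:]:
        c=np.array([[x0,y0,zb],[x1,y0,zb],[x1,y1,zb],[x0,y1,zb],[x0,y0,zb]])/1000
        pts=np.vstack([np.linspace(a,b,40) for a,b in zip(c,c[1:])]); q=proj(C,place(pts,p,z))
        t+=map_coordinates(G,[q[:,1],q[:,0]],order=1).mean()
    return t
for k,p in (("tee",[.5306,.0137,-1.598]),("hook",[.5686,-.0572,-.027]),("corner",[.5913,.0421,np.pi-.027])):
    r=max(((score(k,[p[0]+a/1e3,p[1]+b/1e3,p[2]+w],.024+h/1e3),a,b,h,w) for a in np.arange(-6,6.1,1) for b in np.arange(-5,5.1,1) for h in(-3,0,3,6,9) for w in(-.05,0,.05)))
    print(k,[float(v) for v in r],float(score(k,p,.024)))
E
```

```text
clock: 34.0
position: [0.5904, 0.0442, 0.0695]
ee_rot: [0.0, 0.014, 1.0, 0.0]
contact_force: [-0.7, -0.7, 3.2]
width: 0.0172
gripper_force: 53.4
clock: 35.25
position: [0.59, 0.0443, 0.2092]
ee_rot: [0.0, 0.014, 1.0, 0.0]
contact_force: [-0.2, -0.3, 0.1]
width: 0.0681
gripper_force: 0.0
[0.58950792 0.0443057  0.20804067] 3.1142811880650054 35.45
tee [127.40360260009766, 1.0, 3.0, 9.0, 0.0] 100.014892578125
hook [112.96183776855469, 0.0, 0.0, 0.0, 0.0] 112.96183776855469
corner [114.2173080444336, -2.0, -1.0, 3.0, 0.0] 78.602783203125
```

```bash
cat >> h.py <<'E'
from scipy.ndimage import map_coordinates
def escore(C,im,k,p,z):
    if not hasattr(escore,"G"): escore.G={}
    if id(im) not in escore.G:
        g=cv2.GaussianBlur(im.min(2).astype(np.float32),(0,0),.7); escore.G[id(im)]=np.hypot(cv2.Sobel(g,5,1,0),cv2.Sobel(g,5,0,1))
    G=escore.G[id(im)]; x0,y0,x1,y1=boxes(k,0)[2][0]; L=[]
    for zb in(75,):
        c=np.array([[x0,y0,zb],[x1,y0,zb],[x1,y1,zb],[x0,y1,zb],[x0,y0,zb]])/1000
        L+=[np.linspace(a,b,40) for a,b in zip(c,c[1:])]
    q=proj(C,place(np.vstack(L),p,z)); return map_coordinates(G,[q[:,1],q[:,0]],order=1).mean()
E
python3 - <<'E'
from h import *
w=lambda p,psi:cam("wrist",dict(position=np.array(p),ee_rot=np.array([0,np.cos(psi/2),np.sin(psi/2),0])))
V={"w9":(w([.53154447,.0157945,.21096818],3.1143),cv2.imread("pics/w9.png"),-.0021),
"w12":(w([.58950792,.0443057,.20804067],3.1143),cv2.imread("pics/w12.png"),-.0021),
"side":(cam("side"),np.mean([vision.get_image("side") for _ in range(4)],0).astype(np.uint8),0)}
cv2.imwrite("pics/side1.png",V["side"][1])
for n,(C,im,b) in V.items():
  for k,p in (("tee",[.5306,.0158,-1.598]),("hook",[.5686,-.0550,-.027]),("corner",[.5913,.0443,np.pi-.027])):
    if n=="w9" and k=="corner": continue
    out=[]
    for h in(-4,0,4,8,12):
        r=max((escore(C,im,k,[p[0]+a/1e3,p[1]+b+c/1e3,p[2]],.024+h/1e3),a,c) for a in np.arange(-4,4.1,.5) for c in np.arange(-4,4.1,.5)); out.append((h,round(float(r[0])),float(r[1]),float(r[2])))
    print(n,k,out)
E
```

```text
w9 tee [(-4, 98, 3.5, -1.5), (0, 94, 2.0, -1.0), (4, 89, 0.5, -1.0), (8, 91, -1.0, 0.0), (12, 93, -2.5, 0.0)]
w9 hook [(-4, 140, -4.0, -1.0), (0, 114, -4.0, 0.0), (4, 100, 0.0, 0.5), (8, 100, -1.5, 2.0), (12, 100, -3.5, 3.0)]
w12 tee [(-4, 119, -1.0, -1.0), (0, 117, 1.0, 2.0), (4, 119, 2.0, 2.5), (8, 124, 1.5, 3.0), (12, 125, 1.0, 3.0)]
w12 hook [(-4, 112, 1.0, -1.5), (0, 113, 0.5, 0.0), (4, 110, -0.5, 1.5), (8, 104, -1.5, 3.0), (12, 97, -2.0, 4.0)]
w12 corner [(-4, 118, 0.0, -1.5), (0, 120, -1.0, -1.5), (4, 117, -2.0, -1.5), (8, 113, -3.0, -0.5), (12, 113, -4.0, -0.5)]
side tee [(-4, 168, 3.5, 4.0), (0, 170, 1.5, 0.0), (4, 169, -0.5, -4.0), (8, 132, -2.0, -4.0), (12, 89, -1.0, -4.0)]
side hook [(-4, 142, 0.5, 4.0), (0, 141, -1.5, -0.5), (4, 139, -3.5, -4.0), (8, 105, -4.0, -4.0), (12, 92, 0.5, 4.0)]
side corner [(-4, 150, 0.0, 4.0), (0, 149, -2.5, -1.0), (4, 138, -4.0, -4.0), (8, 68, -4.0, -4.0), (12, 45, -4.0, -1.0)]
```

The cartridges read as seated: at height 0 the side camera puts all three fins within about 2.5 mm of their goals, and the corner pressed on the floor at the expected height. Next I'll go in front of the tab.

```bash
python3 -m handwheel '[[[40.8,-12.6,0],[0,0,0],1],[[40.8,-12.6,0],[0,0,0],1],[[40.8,-12.6,0],[0,0,0],1],[[40.8,-12.6,0],[0,0,0],1],[[0,0,0],[0,0,0],1],[[0,0,50],[0,0,0],1],[[0,0,50],[0,0,0],1],[[0,0,40],[0,0,0],1],[[0,0,18],[0,0,0],1],[[0,0,0],[0,0,0],1],[[0,0,0],[0,0,0],1]]' 40; python3 -c "
from h import *
off(.471,-.0025)"
```

```text
clock: 37.08
position: [0.4273, -0.0017, 0.0516]
ee_rot: [0.001, 0.014, 1.0, -0.0]
contact_force: [0.9, -0.3, 0.4]
width: -0.0001
gripper_force: 0.0
[ 0.42717707 -0.00174851  0.05185365] 3.1143895786141336 [-0.20205828 -0.01232825 -0.00776362] 37.225
tool shift -43.82715430615221 0.4407550095612708
```

```bash
python3 -m handwheel '[[[-10,0,4],[0,0,0],1],[[-8,0,0],[0,0,0],1],[[-6,0,0],[0,0,0],1],[[-4,0,0],[0,0,0],1],[[-4,0,0],[0,0,0],1],[[-4,0,0],[0,0,0],1],[[-4,0,0],[0,0,0],1],[[-4,0,0],[0,0,0],1],[[-4,0,0],[0,0,0],1]]'; python3 -c "
from h import *
off(.471,-.0025,2)"
```

```text
clock: 38.4
position: [0.4732, -0.0029, 0.0467]
ee_rot: [-0.001, 0.014, 1.0, 0.0]
contact_force: [-5.5, -0.2, 1.4]
width: -0.0
gripper_force: 2.1
[ 0.47376741 -0.00290591  0.04674513] 3.114259774476805 [-3.70165096 -0.45789031 -0.53944408] 38.45
tool shift 2.7774706143736134 0.33012675888347937
```

```bash
python3 -m handwheel '[[[-5,0,0],[0,0,0],1],[[-6,0,0],[0,0,0],1],[[-6,0,0],[0,0,0],1],[[-6,0,0],[0,0,0],1],[[-6,0,0],[0,0,0],1],[[-6,0,0],[0,0,0],1],[[-6,0,0],[0,0,0],1],[[-6,0,0],[0,0,0],1],[[-6,0,0],[0,0,0],1],[[-6,0,0],[0,0,0],1],[[-4,0,0],[0,0,0],1],[[-4,0,0],[0,0,0],1],[[-3,0,0],[0,0,0],1]]'; python3 -c "
from h import *
off(.471,-.0025,2)"
```

```text
clock: 40.12
position: [0.5441, -0.0048, 0.0471]
ee_rot: [0.0, 0.014, 1.0, 0.0]
contact_force: [-4.4, -0.6, -2.0]
width: 0.0004
gripper_force: 2.1
[ 0.54438895 -0.0048191   0.0470944 ] 3.1142239271639243 [-3.99618351 -0.26344988 -2.20419017] 40.175
tool shift 73.42492882251433 0.3099245525594628
```

```bash
python3 -m handwheel '[[[-2,0,0],[0,0,0],1],[[-2,0,0],[0,0,0],1],[[-2,0,0],[0,0,0],1],[[-1.5,0,0],[0,0,0],1],[[-1.5,0,0],[0,0,0],1]]';python3 -m handwheel '[[[-2,0,0],[0,0,0],1],[[-2,0,0],[0,0,0],1],[[-2,0,0],[0,0,0],1],[[-1,0,0],[0,0,0],1]]'
```

```text
clock: 40.85
position: [0.5531, -0.0051, 0.0472]
ee_rot: [0.0, 0.014, 1.0, 0.0]
contact_force: [-4.0, -0.3, 1.0]
width: -0.0
gripper_force: 2.0
clock: 41.35
position: [0.5546, -0.0051, 0.0472]
ee_rot: [-0.005, 0.013, 1.0, 0.0]
contact_force: [-15.4, -1.6, 13.0]
width: -0.0001
gripper_force: 7.8
```

```bash
python3 -m handwheel '[[[-1,0,0],[0,0,0],1],[[0,0,0],[0,0,0],1]]'; python3 -m handwheel '[[[3,0,0],[0,0,0],1],[[6,0,0],[0,0,0],1],[[20,0,0],[0,0,0],1],[[30,0,-10],[0,0,0],1],[[0,0,-50],[0,0,0],1],[[0,0,-60],[0,0,0],1],[[0,0,0],[0,0,0],1],[[0,0,0],[0,0,0],1],[[0,0,0],[0,0,0],1]]'
python3 - <<'E'
from h import *
S=cam("side");im=np.mean([vision.get_image("side") for _ in range(4)],0).astype(np.uint8);cv2.imwrite("pics/side2.png",im)
T=.0946*np.array([np.cos(-.027),np.sin(-.027)])
for k,p in (("tee",[.5306,.0158,-1.598]),("hook",[.5686,-.0550,-.027]),("corner",[.5913,.0443,np.pi-.027])):
    out=[]
    for h in(-4,0,4,8):
        r=max((escore(S,im,k,[p[0]+T[0]+a/1e3,p[1]+T[1]+c/1e3,p[2]],.024+h/1e3),a,c) for a in np.arange(-6,6.1,.5) for c in np.arange(-4,4.1,.5)); out.append((h,round(float(r[0])),float(r[1]),float(r[2])))
    print(k,out)
E
```

```text
clock: 41.6
position: [0.5546, -0.0051, 0.0472]
ee_rot: [-0.006, 0.013, 1.0, 0.0]
contact_force: [-17.0, -0.9, 13.8]
width: -0.0
gripper_force: 8.2
clock: 42.72
position: [0.5013, -0.0036, 0.1656]
ee_rot: [-0.001, 0.014, 1.0, 0.0]
contact_force: [-0.1, -0.5, -0.3]
width: -0.0004
gripper_force: 0.0
tee [(-4, 176, 2.0, 4.0), (0, 178, -0.5, 0.5), (4, 177, -3.0, -4.0), (8, 140, -5.0, -4.0)]
hook [(-4, 227, 4.5, 4.0), (0, 228, 1.5, -0.5), (4, 228, -2.0, -4.0), (8, 209, -5.0, -4.0)]
corner [(-4, 160, 1.5, 4.0), (0, 159, -1.5, -0.5), (4, 154, -5.0, -4.0), (8, 104, -6.0, -4.0)]
```

Run:
```python
from h import *
C=cam("top");im=vision.get_image("top").min(2).astype(int)
for z in(.07,.0): print(proj(C,place([[.195,0,z],[.310,0,z]],[.5346,-.0042,-.027])))
print(im[95:190,246].tolist())
```

```text
[[251.2626407  131.72962234]
 [251.57834855 100.22426013]]
[[251.41429853 137.46713644]
 [251.71246655 107.41973287]]
[111, 114, 114, 112, 110, 106, 110, 156, 155, 152, 153, 157, 153, 150, 160, 161, 159, 159, 160, 161, 161, 160, 161, 163, 162, 162, 160, 164, 155, 159, 158, 154, 157, 160, 157, 161, 149, 121, 88, 53, 31, 120, 151, 156, 159, 129, 95, 97, 97, 90, 164, 135, 165, 120, 156, 97, 84, 86, 95, 101, 104, 106, 109, 113, 112, 114, 116, 117, 118, 122, 123, 127, 129, 130, 128, 127, 122, 120, 119, 117, 112, 114, 111, 108, 106, 103, 103, 96, 95, 92, 86, 73, 79, 120, 69]
```

```bash
python3 -c "
from rig import manip
print(manip.sign_off())"
```

```text
the job is handed in; nothing more can be done
None
```

I loaded the three white cartridges into the pocket, pushed the shuttle until it stopped against the dock, and handed the job in at about 43 s. My camera checks showed all three seated, but I haven't seen the verdict.

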